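Slide the green case down over the step to the end stop

TASK

Two things stand side by side on the raised bare-metal ledge of the transfer fixture. Slide the green plastic case straight over the step in its own lane, down onto the lower blue bed and up to the black end stop, so that it lies flat and square there. Push it along, do not lift it or tip it over, and leave the white cleaner where it stands on the ledge.

Things in the scene. Friction and masses are not known exactly. Their poses are not given: they have to be found in the camera images.
- case_center (a point): centre (half-way up) of the loose green plastic case with a blue tab on its lid: 88 mm along its own x, 118 mm along y, 46 mm high (tab and clip add up to 3 mm a side), about 0.25 kg, own z up. It starts on the ledge in either lane, within 12 mm of 78 mm behind the step edge, its long y axis parallel to the slide direction within 5 degrees.
- cleaner_center (a point): centre (half-way up) of the loose white fibre cleaner, a flat white box with a teal patch and a black strip on top: 110 mm along its own x (nearly parallel to the slide direction), 75 mm along y, 32 mm high. It starts on the ledge in the other lane, at least 8 mm beside the green case, and is to be left there.
- step_edge (a point): middle of the fixed fixture's step edge, at the ledge's top. x: slide direction (level, ledge to bed), y: across, z: up. The bare aluminium ledge runs 155 mm back along -x, top 26 mm above the bench; the blue bed runs 142 mm along +x to the end stop, top 6 mm lower. Both 216 mm wide, no side rails; yellow lines mark two lanes, centrelines at y = +52 and -52 mm.
- stop_face (a point): middle of the end stop's black face that looks back along -x, at the height of the bed's top (20 mm above the bench); x is the slide direction, y across the lanes, z up. The rubber stop spans both lanes and stands 14 mm above the bed.

How it is judged:
By the outcome, as a careful person would: the job done as asked, in the order asked, and still so for the second after the job is handed in, with the robot touching nothing.
It also fails if it takes over 38 s, if anything falls off the work surface, if the arm or the gripper's body presses on something with over 40 N, if the wrist force passes 120 N, or if a joint passes its speed limit or range.

ROBOT

A 7-joint arm with a two-finger parallel gripper is mounted at the origin on the work surface; the furniture and walls round the work are solid. World frame = base frame: x ahead of the robot, y to its left, z up, the work surface at z = 0. Lengths are in mm, angles in rad, forces in N, time in s.
With the tool pointing down it reaches from about 400 to 875 mm from the base axis. Payload 4.4 kg.
Tool frame: the origin (TCP) lies on the centre line of the jaws, within the pads' length; the fingertips stand 19 mm ahead of it and the grasp point (between the pads) is the TCP; z points along the fingers, y is the line along which they close (so a half turn about z gives the same grasp; the last joint's range is limited). The gripper opens to 85 mm and grips with 20 to 120 N. Pads are 22 mm wide; open, the fingers measure 114 mm over their backs; the gripper's body (76 mm by 85 mm) begins 54 mm behind the grasp point. The pads swing forward as they close: fully open they stand 13 mm farther back than shut.
Start: joints at [-1.355, 0.628, 0.038, 1.517, -0.027, 0.996, -0.02], TCP at [180.73, 624.383, 213.313] pointing down, gripper open.
Joint ranges: [-3.06, 3.06], [-0.37, 2.12], [-1.25, 1.32], [0.18, 2.47], [-1.1, 4.24], [0.23, 1.98], [-2.94, 2.94]. Speed limits (rad/s): [2.57, 2.57, 3.14, 3.14, 3.14, 3.14, 3.14].

INTERFACE

Orientations are given as [roll, pitch, yaw] about the fixed x, y, z axes, in that order (R = Rz(yaw) Ry(pitch) Rx(roll)).
In Python, from cell import ctrl, viewer, silhouettes gives the robot as it stands.
- The arm moves only by the shell command python3 -m creep 'ROWS'. ROWS is JSON, a list of rows, each an object with "jaw": the gripper command: -1 is shut, 1 is fully open, values between are in proportion; "xyz": the shift along the tool's x, y, z in mm, a list of three; "angular": the turn, a rotation vector about the tool's x, y, z in rad, a list of three. In form: [{"jaw": jaw, "xyz": [tx, ty, tz], "angular": [rx, ry, rz]}, ...]. A call has 1 to 12 rows; each row is the pose to reach, as a shift and turn from the pose commanded when the call began, along the tool's axes at that moment; what a row does not reach only later rows make up. A row lasts 1/8 s, in which the tool goes at most 62.5 mm and 10.7 degrees, less where a joint would pass 70% of its speed; a pose out of reach is approached as far as the arm can. A call with a gripper value outside its range is refused whole. The fingers move at their own pace and stop on an object; the grip force is fixed at half the most. Time passes only in rows, so rows that repeat a pose let the fingers close. It gives the time, the measured TCP pose, the force, the opening and the grip force at its end, in the units of the state.
- ctrl.read_state(): the state, without advancing time (a new reading comes with each control period).
- viewer.get_image(name): name is "scene" or "side" or "wrist"; returns (picture, depth): 420x560x3 uint8, red, green, blue; 420x560 float32, mm along the optical axis (not along the pixel's ray), 0 where there is no reading.
- viewer.camera_model(name): a dict with "fx", "fy", "cx", "cy" (pixels), "dist" ([k1, k2, p1, p2, k3] as OpenCV has them; the pictures are not rectified), "T" (4x4, takes a point from camera to world coordinates). Camera axes: x right, y down, z forward; pixel columns grow to the right and rows downward; lengths in mm; the calibration is good to about 2 mm. A picture is of the moment at which its call begins: read the wrist's pose just before it. camera_model takes no time and is no camera call; for the wrist camera it gives the pose at the moment of the call.
- ctrl.finish_job(): hands the job in; it is judged then, once.
Trained networks look in the newest picture that a camera, given by its name, has taken for a name from the list of things; names that differ only in an ending like _2 or _b are one class to them, and where a whole thing is asked for, a point or a joint stands for the part that bears it (a point fixed in the world has none). Each returns a list of dicts, best first, with "score" (0 to 1); they miss things now and then, are a little off and sometimes report something else, mostly with a low value. They report only what shows in the picture. A call takes as long as a camera call.
- silhouettes(camera, target): "pixels" (420x560 bool, what is visible of it) and "xy" ([column, row] in pixels, amid what is visible of it).
The state is a dict: "clock": time; "qpos": joint angles; "qd": joint speeds; "tau": joint torques, N m; "eef_pos": TCP position; "tool_rot": TCP orientation; "force": force on the tool from outside, world axes, zero at the start; "torque": the same for the moment, N m; "width": finger opening in mm; "gripper_force": force on a finger pad.
Only numpy, scipy, OpenCV 4.12 (cv2) and the standard library are available. Lean on these libraries where they do the work, as an engineer would, in place of code of your own. Each camera call takes 0.05 s, during which the arm holds its last target. There are 200 camera calls.

## Working session

There is one attempt and no reset: what is moved stays moved. The work goes in short steps, Python scripts to look and compute and a shell command to move; the robot and the scene stay as the last step left them, time stands still between calls to the robot, and variables do not carry over. Pictures are saved under pics/ and viewed, at most 10 in all, crops included, and the job is handed in when it is done.

```bash
mkdir -p pics; ls; cat > h.py <<'E'
import numpy as np, cv2
from cell import ctrl, viewer, silhouettes
def pts(cam, depth, mask, m):
    v,u=np.nonzero(mask&(depth>0)); z=depth[v,u]
    K=np.array([[m['fx'],0,m['cx']],[0,m['fy'],m['cy']],[0,0,1]])
    n=cv2.undistortPoints(np.c_[u,v].astype(np.float64)[:,None],K,np.array(m['dist']))[:,0]
    P=np.c_[n*z[:,None],z]; T=np.array(m['T'])
    return P@T[:3,:3].T+T[:3,3]
E
python3 - <<'E'
from h import *
s=ctrl.read_state(); print({k:np.round(s[k],3) for k in ('clock','eef_pos','tool_rot','force','width')})
ims=[]
for c in ('scene','side'):
    m=viewer.camera_model(c); im,d=viewer.get_image(c); ims.append(im)
    for t in ('case_center','cleaner_center'):
        for r in silhouettes(c,t)[:2]:
            P=pts(c,d,r['pixels'],m); 
            if len(P)<20: continue
            zt=np.percentile(P[:,2],90); Q=P[abs(P[:,2]-zt)<6]
            rc=cv2.minAreaRect(Q[:,:2].astype(np.float32))
            print(c,t,round(r['score'],2),r['xy'],len(P),'top z',zt,'rect',rc, 'med',np.median(Q,0))
cv2.imwrite('pics/a.png',cv2.cvtColor(cv2.resize(np.vstack(ims),(560,600) if 0 else None,fx=.7,fy=.7),cv2.COLOR_RGB2BGR))
E
```

```text
pics
{'clock': np.float64(0.0), 'eef_pos': array([180.549, 623.74 , 212.394]), 'tool_rot': array([-3.14,  0.  ,  2.86]), 'force': array([-0.261, -0.819,  0.297]), 'width': np.float64(85.417)}
scene case_center 0.59 [337.7, 207.0] 2497 top z 72.63728179627913 rect ((561.0797729492188, -220.65870666503906), (91.17619323730469, 116.5606918334961), 13.370981216430664) med [ 555.89763735 -222.2108225    71.2825551 ]
scene case_center 0.43 [329.1, 248.4] 2013 top z 56.36026565054103 rect ((457.96673583984375, -250.00680541992188), (73.78367614746094, 108.82958984375), 15.627948760986328) med [ 454.96468997 -250.61829033   54.07452734]
side case_center 0.84 [284.6, 173.6] 2705 top z 72.33244752036504 rect ((562.65673828125, -219.28207397460938), (87.99880981445312, 118.9161148071289), 13.8379487991333) med [ 560.5077091  -213.3707722    71.12809822]
side cleaner_center 0.97 [337.7, 174.0] 1933 top z 55.70934015348712 rect ((459.49078369140625, -248.8752899169922), (74.5653076171875, 111.55205535888672), 16.63589096069336) med [ 458.48788565 -243.72398169   53.70348178]
```

View pics/a.png

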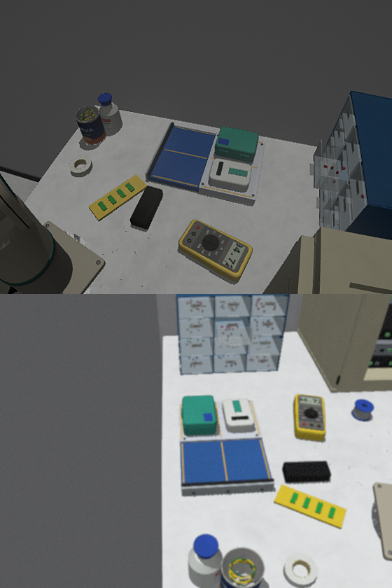

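The scene and side views both show the green case (side, about (285,174)) and the cleaner (338,174) on the ledge. The blue bed lies towards world +y. Next I'll measure the fixture frame.

```bash
python3 - <<'E'
from h import *
for c in ('side','scene'):
    m=viewer.camera_model(c); im,d=viewer.get_image(c)
    hsv=cv2.cvtColor(im,cv2.COLOR_RGB2HSV)
    all_=pts(c,d,np.ones(d.shape,bool),m)
    v,u=np.nonzero(d>0); X=np.full(d.shape+(3,),np.nan); X[v,u]=all_
    near=(abs(X[...,0]-530)<180)&(X[...,1]>-340)&(X[...,1]<40)
    bl=((hsv[...,0]>100)&(hsv[...,0]<125)&(hsv[...,1]>120)&near&(X[...,2]<32)&(X[...,2]>8)).astype(np.uint8)
    n,l,st,_=cv2.connectedComponentsWithStats(cv2.morphologyEx(bl,cv2.MORPH_CLOSE,np.ones((7,7))))
    k=1+np.argmax(st[1:,4]); B=X[(l==k)&(bl>0)]
    print(c,'bed rect',cv2.minAreaRect(B[:,:2].astype(np.float32)),'z',np.median(B[:,2]),len(B))
    # whole fixture
    F=X[near&(X[...,2]>12)&(X[...,2]<80)]
    print(' fixture rect',cv2.minAreaRect(F[:,:2].astype(np.float32)))
    # profile along slide in cell frame
    a=np.deg2rad(105); e=np.array([np.cos(a),np.sin(a)]); f=np.array([-e[1],e[0]])
    yl=((hsv[...,0]>8)&(hsv[...,0]<32)&(hsv[...,1]>70)&near&(X[...,2]>12)&(X[...,2]<32)); Y=X[yl]
    if len(Y)>30:
        w=Y[:,:2]@f
        for lo,hi in ((0,1),):
            med=np.median(w)
            for g in (Y[w<med],Y[w>=med]):
                vx,vy,x0,y0=cv2.fitLine(g[:,:2].astype(np.float32),cv2.DIST_HUBER,0,.01,.01).ravel(); print(' yellow',len(g),np.rad2deg(np.arctan2(vy,vx))%180,x0,y0)
    ck=im[ (slice(100,320) if c=='side' else slice(150,300)), (slice(230,420) if c=='side' else slice(190,400))]
    cv2.imwrite(f'pics/b_{c}.png',cv2.cvtColor(cv2.resize(ck,None,fx=2.5,fy=2.5),cv2.COLOR_RGB2BGR))
E
```

```text
side bed rect ((473.46075439453125, -94.85545349121094), (196.88766479492188, 142.5146026611328), 14.211627006530762) z 19.295869094799457 6176
 fixture rect ((527.2618408203125, -182.72930908203125), (279.14117431640625, 385.6937561035156), 15.032156944274902)
 yellow 225 104.53934 582.87787 -113.758545
 yellow 225 128.34624 431.44183 -175.5655
scene bed rect ((472.10064697265625, -93.14764404296875), (214.3359375, 141.95184326171875), 14.434098243713379) z 19.500101853220713 4793
 fixture rect ((528.7244262695312, -183.120361328125), (283.32501220703125, 389.1750793457031), 14.842950820922852)
 yellow 180 104.44959 481.69336 -119.19478
 yellow 180 104.619736 397.156 -206.6611
```

View pics/b_side.png

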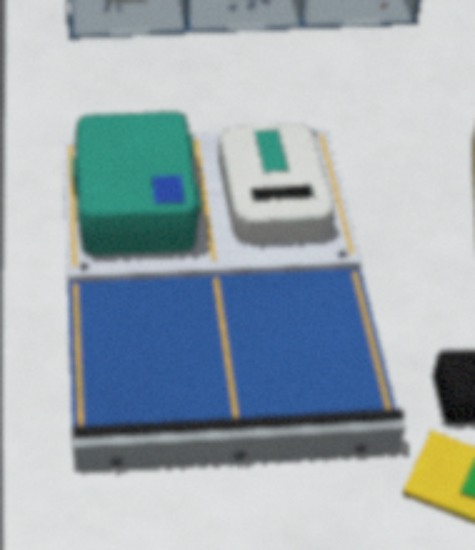

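```bash
python3 - <<'E'
from h import *
G=np.zeros((14,13))
C=[]
for c in ('side','scene'):
    m=viewer.camera_model(c); im,d=viewer.get_image(c)
    P=pts(c,d,np.ones(d.shape,bool),m); P=P[(P[:,2]<900)]
    C.append(P)
P=np.vstack(C)
print('cols x from 200 step 50; rows y')
for y in range(600,-650,-50):
    print(y,[int(np.percentile(q[:,2],98)) if len(q:=P[(P[:,1]<=y)&(P[:,1]>y-50)&(P[:,0]>=x)&(P[:,0]<x+50)])>3 else -1 for x in range(200,850,50)])
e=np.array([np.cos(np.deg2rad(104.4)),np.sin(np.deg2rad(104.4))]);f=np.array([-e[1],e[0]]);S=np.array([490.2,-162.3])
for tag,Q in zip(('side','scene'),C):
    q=(Q[:,:2]-S); u,w=q@e,q@f
    k=(abs(w+55)<60)&(u<-160)&(Q[:,2]>15)
    print(tag,'behind nearest',np.percentile(u[k],[95,99]) if k.any() else None)
    # profiles: median z along u in gap columns, and stop/edge
    k=(abs(w)<90)&(u>-30)&(u<175)&(Q[:,2]<60)
    print([(b,round(float(np.median(Q[k&(u>=b)&(u<b+4),2])),1)) for b in list(range(-16,16,4))+list(range(124,168,4)) if (k&(u>=b)&(u<b+4)).any()])
E
```

```text
cols x from 200 step 50; rows y
600 [-1, -1, -1, -1, -1, 373, -1, -1, -1, -1, -1, -1, -1]
550 [-1, -1, -1, -1, -1, 375, -1, -1, -1, -1, -1, -1, -1]
500 [-1, -1, -1, -1, -1, 376, 557, -1, -1, -1, -1, -1, -1]
450 [-1, -1, -1, -1, -1, 364, 584, -1, -1, -1, -1, -1, -1]
400 [-1, -1, -1, -1, -1, -1, 619, -1, -1, -1, -1, -1, -1]
350 [-1, -1, -1, -1, -1, -1, 610, -1, -1, -1, -1, -1, -1]
300 [0, 1, 2, 1, 0, -1, 589, 576, -1, -1, -1, -1, -1]
250 [2, 1, 2, 105, 105, 125, 2, 562, -1, -1, -1, -1, -1]
200 [2, 20, 20, 103, 123, 126, 2, 537, -1, -1, -1, -1, -1]
150 [1, 20, 19, 2, 1, 2, 2, 512, -1, -1, -1, -1, -1]
100 [1, 2, 2, 2, 2, 1, 1, 491, 483, -1, -1, -1, -1]
50 [13, 10, 7, 2, 2, 2, 32, 32, 463, -1, -1, -1, -1]
0 [12, 13, 13, 34, 34, 34, 34, 21, 436, -1, -1, -1, -1]
-50 [31, 31, 31, 22, 21, 21, 21, 21, 415, 399, -1, -1, -1]
-100 [31, 32, 31, 21, 21, 21, 21, 26, 409, 416, -1, -1, -1]
-150 [2, 2, 1, 26, 51, 54, 73, 73, 52, 422, -1, -1, -1]
-200 [37, 37, 1, 27, 58, 58, 73, 73, 72, 429, -1, -1, -1]
-250 [40, 48, 28, 2, 55, 57, 72, 73, 72, 435, 439, -1, -1]
-300 [39, 47, 31, 2, 53, 54, 28, 25, 2, 2,
[... 241 characters left out ...]
, -1]
-550 [270, 1, 2, 270, 271, 271, 271, 271, 271, 270, 181, 266, -1]
-600 [249, 2, 1, 231, 139, 218, 203, 204, 204, 203, 198, 191, -1]
side behind nearest [-325.92281138 -321.3552596 ]
[(-16, 36.6), (-12, 25.3), (-8, 25.4), (-4, 22.4), (0, 19.4), (4, 19.4), (8, 19.3), (12, 19.4), (124, 19.3), (128, 19.7), (132, 21.4), (136, 31.6), (140, 33.0), (144, 32.9), (148, 29.9), (152, 15.8), (156, 0.3), (160, 0.1), (164, -0.1)]
scene behind nearest [-326.65892559 -319.92793159]
[(-16, 25.7), (-12, 25.5), (-8, 25.4), (-4, 25.4), (0, 19.7), (4, 19.4), (8, 19.5), (12, 19.7), (124, 19.5), (128, 19.5), (132, 19.3), (136, 19.5), (140, 27.8), (144, 33.4), (148, 30.5), (152, 29.3), (156, 27.1), (164, 0.7)]
```

```bash
python3 - <<'E'
from h import *
e=np.array([np.cos(np.deg2rad(104.4)),np.sin(np.deg2rad(104.4))]);f=np.array([-e[1],e[0]]);S=np.array([490.2,-162.3])
for c in ('side','scene'):
    m=viewer.camera_model(c); im,d=viewer.get_image(c)
    P=pts(c,d,np.ones(d.shape,bool),m)
    w=(P[:,:2]-S)@f; u=(P[:,:2]-S)@e
    for lo,hi in ((5,100),(100,200),(200,300),(300,450),(450,700)):
        k=(w<-112)&(w>-500)&(P[:,2]>lo)&(P[:,2]<hi)&(u>-300)&(u<400)
        print(c,lo,k.sum(),np.round(np.percentile(w[k],[2,50,99]),0) if k.any() else '')
E
```

```text
side 5 2086 [-172. -167. -165.]
side 100 3039 [-172. -167. -164.]
side 200 4167 [-172. -167. -164.]
side 300 9215 [-170. -166. -165.]
side 450 8137 [-167. -165. -164.]
scene 5 9114 [-174. -169. -164.]
scene 100 11901 [-174. -169. -164.]
scene 200 14956 [-174. -169. -164.]
scene 300 23712 [-174. -170. -164.]
scene 450 310 [-175. -172. -169.]
```

```bash
python3 -m creep '[{"jaw":1,"xyz":[-30,-32,0],"angular":[0,0,0.05]},{"jaw":0.5,"xyz":[-65,-70,0],"angular":[0,0,0.1]},{"jaw":0,"xyz":[-105,-112,0],"angular":[0,0,0.16]},{"jaw":0,"xyz":[-145,-155,0],"angular":[0,0,0.22]},{"jaw":0,"xyz":[-185,-198,0],"angular":[0,0,0.28]},{"jaw":0,"xyz":[-225,-241,0],"angular":[0,0,0.35]},{"jaw":0,"xyz":[-264,-287,0],"angular":[0,0,0.41]},{"jaw":0,"xyz":[-303,-333,0],"angular":[0,0,0.47]},{"jaw":0,"xyz":[-342,-379,0],"angular":[0,0,0.53]},{"jaw":0,"xyz":[-381,-425,0],"angular":[0,0,0.59]},{"jaw":0,"xyz":[-420,-471,0],"angular":[0,0,0.65]},{"jaw":0,"xyz":[-450,-503,0],"angular":[0,0,0.7]}]'; cat > t.py <<'E'
import sys
from h import *
from scipy.spatial.transform import Rotation as R
e=np.array([np.cos(np.deg2rad(104.4)),np.sin(np.deg2rad(104.4)),0]);f=np.array([-e[1],e[0],0]);S=np.array([490.2,-162.3,0])
s=ctrl.read_state(); p=s['eef_pos']; r=R.from_euler('xyz',s['tool_rot'])
print('t',s['clock'],'u,w,z',(p-S)@e,(p-S)@f,p[2],'F',np.round(s['force'],1),'width',s['width'],'q',np.round(s['qpos'],2))
if len(sys.argv)>3:
    u,w,z=map(float,sys.argv[1:4]); g=S+u*e+w*f+[0,0,z]
    yd=-f; Rt=R.from_matrix(np.c_[np.cross(yd,[0,0,-1]),yd,[0,0,-1]])
    print('tool shift',np.round(r.inv().apply(g-p),1),'rotvec',np.round((r.inv()*Rt).as_rotvec(),3))
E
python3 t.py -163 -53 213
```

```text
clock: 2.1
eef_pos: [474.0, 13.3, 213.7]
tool_rot: [3.141, 0.001, 2.156]
force: [-1.2, 1.2, 1.0]
width: 42.6
gripper_force: 0.0
t 2.1 u,w,z 174.10343867553786 -27.99161336926114 213.70654807230136 F [-1.2  1.2  1. ] width 42.56755397280663 q [-0.31  0.39  0.3   2.   -0.16  0.77  0.67]
tool shift [-326.7  -86.7    0.9] rotvec [0.001 0.001 0.334]
```

```bash
python3 -m creep '[{"jaw":0,"xyz":[-40,-11,0],"angular":[0,0,0.05]},{"jaw":0,"xyz":[-85,-23,0],"angular":[0,0,0.1]},{"jaw":0,"xyz":[-130,-35,0],"angular":[0,0,0.15]},{"jaw":0,"xyz":[-175,-47,0],"angular":[0,0,0.2]},{"jaw":0,"xyz":[-220,-58,0],"angular":[0,0,0.25]},{"jaw":0,"xyz":[-265,-70,0],"angular":[0,0,0.3]},{"jaw":0,"xyz":[-305,-81,0],"angular":[0,0,0.334]},{"jaw":0,"xyz":[-327,-87,1],"angular":[0,0,0.334]},{"jaw":0,"xyz":[-327,-87,1],"angular":[0,0,0.334]}]'; python3 t.py -165 -55 100
python3 - <<'E'
from h import *
m=viewer.camera_model('wrist'); im,d=viewer.get_image('wrist')
e=np.array([np.cos(np.deg2rad(104.4)),np.sin(np.deg2rad(104.4)),0]);f=np.array([-e[1],e[0],0]);S=np.array([490.2,-162.3,0])
for t in ('case_center','cleaner_center'):
    for r in silhouettes('wrist',t)[:1]:
        P=pts('wrist',d,r['pixels'],m); z=np.percentile(P[:,2],90); Q=P[abs(P[:,2]-z)<5]
        L=np.c_[(Q-S)@e,(Q-S)@f].astype(np.float32); print(t,r['score'],z,cv2.minAreaRect(L),L.min(0),L.max(0))
cv2.imwrite('pics/c.png',cv2.cvtColor(im,cv2.COLOR_RGB2BGR))
E
```

```text
clock: 3.22
eef_pos: [582.0, -306.4, 211.9]
tool_rot: [-3.141, 0.001, 1.823]
force: [-0.6, 0.3, 0.4]
width: 43.0
gripper_force: 0.0
t 3.225 u,w,z -162.3536132434584 -53.06584640652303 211.9398962025048 F [-0.6  0.3  0.4] width 43.026120283463975 q [ 0.22  0.67  0.38  1.5  -0.27  1.02  0.93]
tool shift [ -2.5   2.  111.9] rotvec [-0.001  0.001  0.001]
case_center 0.77 73.58805226457383 ((-74.91817474365234, -54.36929702758789), (89.64879608154297, 116.3375473022461), 89.29750061035156) [-133.01385  -99.28607] [-16.559067  -9.087448]
cleaner_center 0.78 56.92786679975935 ((-77.13155364990234, 52.72531509399414), (109.36128997802734, 74.8403549194336), 1.5375702381134033) [-131.83615    14.881447] [-22.474585  91.10999 ]
```

View pics/c.png

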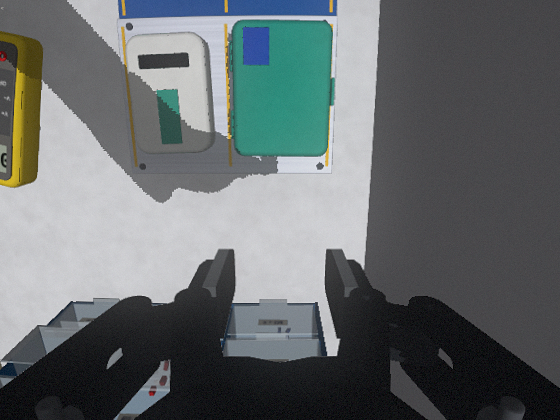

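The wrist view shows the case (284,88) squarely ahead of the open fingers, clear of the cleaner (170,93), and the area behind it is free. I'll lower the fingers now.

```bash
python3 -m creep '[{"jaw":0,"xyz":[0,1,35],"angular":[0,0,0]},{"jaw":0,"xyz":[0,2,75],"angular":[0,0,0]},{"jaw":0,"xyz":[0,2,110],"angular":[0,0,0]},{"jaw":0,"xyz":[0,2,132],"angular":[0,0,0]},{"jaw":0,"xyz":[0,2,145],"angular":[0,0,0]},{"jaw":0,"xyz":[0,2,152],"angular":[0,0,0]},{"jaw":0,"xyz":[0,2,152],"angular":[0,0,0]}]'; python3 t.py -145 -55 60
python3 - <<'E'
from h import *
im,d=viewer.get_image('wrist')
cv2.imwrite('pics/d.png',cv2.cvtColor(im,cv2.COLOR_RGB2BGR))
E
```

```text
clock: 4.25
eef_pos: [584.5, -303.4, 60.6]
tool_rot: [3.141, 0.0, 1.826]
force: [-0.1, -0.5, -0.3]
width: 42.4
gripper_force: 0.0
t 4.25 u,w,z -160.12232507268072 -56.29023740379142 60.571473430997116 F [-0.1 -0.5 -0.3] width 42.4270957724685 q [ 0.26  0.84  0.31  1.62 -0.35  0.74  0.98]
tool shift [15.1 -1.2  0.6] rotvec [0.    0.    0.004]
```

View pics/d.png

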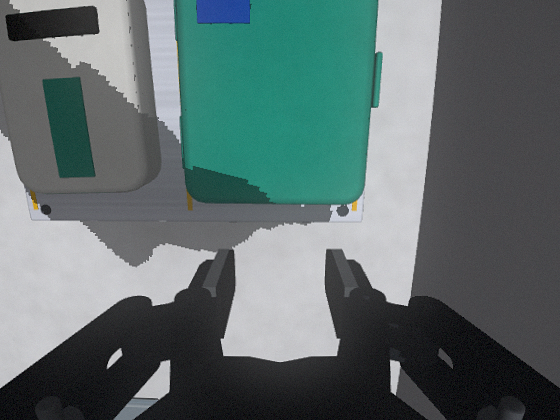

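The fingers are down behind the case: pads at (225,290) and (340,290), case rear edge at row 203. Pushing starts now.

```bash
python3 -m creep '[{"jaw":0,"xyz":[6,0,0],"angular":[0,0,0]},{"jaw":0,"xyz":[11,0,0],"angular":[0,0,0]},{"jaw":0,"xyz":[16,-1,0],"angular":[0,0,0.004]},{"jaw":0,"xyz":[21,-1,0],"angular":[0,0,0.004]},{"jaw":0,"xyz":[28,-1,0],"angular":[0,0,0.004]},{"jaw":0,"xyz":[36,-1,0],"angular":[0,0,0.004]},{"jaw":0,"xyz":[44,-1,0],"angular":[0,0,0.004]},{"jaw":0,"xyz":[52,-1,0],"angular":[0,0,0.004]},{"jaw":0,"xyz":[60,-1,0],"angular":[0,0,0.004]},{"jaw":0,"xyz":[68,-1,0],"angular":[0,0,0.004]},{"jaw":0,"xyz":[74,-1,0],"angular":[0,0,0.004]},{"jaw":0,"xyz":[76,-1,0],"angular":[0,0,0.004]}]'; cat > look.py <<'E'
import sys
from h import *
e=np.array([np.cos(np.deg2rad(104.4)),np.sin(np.deg2rad(104.4)),0]);f=np.array([-e[1],e[0],0]);S=np.array([490.2,-162.3,0])
for c in sys.argv[2:]:
    m=viewer.camera_model(c); im,d=viewer.get_image(c)
    for t in ('case_center','cleaner_center'):
        for r in silhouettes(c,t)[:1]:
            P=pts(c,d,r['pixels'],m); z=np.percentile(P[:,2],85); Q=P[abs(P[:,2]-z)<6]
            L=np.c_[(Q-S)@e,(Q-S)@f].astype(np.float32)
            A=np.c_[L-L.mean(0),np.ones(len(L))]; k=np.linalg.lstsq(A,Q[:,2],rcond=None)[0]
            print(c,t,round(r['score'],2),np.round(z,1),np.round(np.concatenate([np.ravel(x) for x in cv2.minAreaRect(L)]),1),'min',L.min(0),'max',L.max(0),'slope deg',np.round(np.rad2deg(k[:2]),1))
    if c==sys.argv[2]:
        if c!='wrist': im=cv2.resize(im[100:320,200:420] if c=='side' else im[150:310,190:400],None,fx=2.5,fy=2.5)
        cv2.imwrite(f'pics/{sys.argv[1]}.png',cv2.cvtColor(im,cv2.COLOR_RGB2BGR))
E
python3 t.py 11 -55 60; python3 look.py e wrist side scene
```

```text
clock: 5.8
eef_pos: [564.2, -229.8, 60.3]
tool_rot: [-3.142, -0.0, 1.822]
force: [-0.1, 0.7, 0.2]
width: 42.9
gripper_force: 0.0
t 5.8 u,w,z -83.77615949275517 -54.86528021138556 60.28848552829774 F [-0.1  0.7  0.2] width 42.90230641731278 q [ 0.15  0.79  0.31  1.76 -0.37  0.65  0.92]
tool shift [94.8  0.1  0.3] rotvec [-0. -0.  0.]
wrist case_center 0.59 73.3 [-74.4 -54.7  89.9 115.8  89.3] min [-132.50269  -99.67002] max [-16.067719  -9.507764] slope deg [-0.1  0.4]
wrist cleaner_center 0.83 56.2 [-76.8  52.8 109.3  75.8   1.5] min [-131.90639    14.261368] max [-21.760098  91.18141 ] slope deg [0.1 0.7]
side case_center 0.76 72.1 [-72.7 -56.1  88.2 118.2  89.4] min [-131.85344 -100.17897] max [-13.58165  -11.542841] slope deg [-0.3  0.2]
side cleaner_center 0.57 55.1 [-75.3  51.5 111.   75.5   1.1] min [-131.22041    12.915072] max [-19.592136  89.32348 ] slope deg [-0.2  0.3]
scene case_center 0.62 72.2 [-74.9 -52.3 115.1  84.8   0. ] min [-132.45317  -94.69503] max [-17.342342  -9.8637  ] slope deg [ 0.3 -0.7]
scene cleaner_center 0.77 55.6 [-76.3  52.  110.3  75.6   1.1] min [-131.60297    14.302086] max [-20.989851  90.42155 ] slope deg [-0.3 -0.2]
```

View pics/e.png

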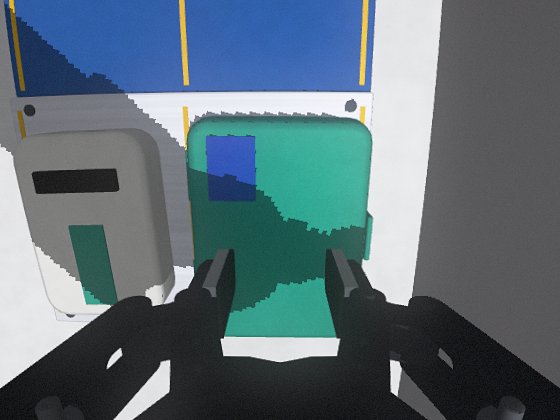

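The case has not moved and the force is zero, though the pads at (225,270) overlap it in the wrist view. I need the true height of the fingertips before any further move.

```bash
python3 - <<'E'
from h import *
e=np.array([np.cos(np.deg2rad(104.4)),np.sin(np.deg2rad(104.4)),0]);f=np.array([-e[1],e[0],0]);S=np.array([490.2,-162.3,0])
m=viewer.camera_model('wrist'); im,d=viewer.get_image('wrist')
s=ctrl.read_state(); print(np.round(s['eef_pos'],1),'cam',np.round(m['T'],2))
for n,(v,u) in dict(Ltip=(258,225),Rtip=(258,338),pad=(290,220),case=(325,280),ledge=(100,250)).items():
    M=np.zeros(d.shape,bool); M[v-2:v+3,u-2:u+3]=1; P=pts('wrist',d,M,m)
    if len(P): q=np.median(P,0); print(n,np.median(d[M]),'u,w,z',np.round([(q-S)@e,(q-S)@f,q[2]],1))
    else: print(n,'none')
ims=[viewer.get_image(c)[0] for c in('side','scene')]
a=cv2.resize(ims[0][90:290,200:420],(396,360));b=cv2.resize(ims[1][110:290,200:420],(396,324))
cv2.imwrite('pics/f.png',cv2.cvtColor(np.hstack([a[:324],b]),cv2.COLOR_RGB2BGR))
E
```

```text
[ 564.2 -230.6   60.3] cam [[ 9.7000e-01  2.4000e-01  7.0000e-02  5.4539e+02]
 [ 2.5000e-01 -9.3000e-01 -2.7000e-01 -1.6167e+02]
 [-0.0000e+00  2.8000e-01 -9.6000e-01  2.2160e+02]
 [ 0.0000e+00  0.0000e+00  0.0000e+00  1.0000e+00]]
Ltip 138.46355 u,w,z [-73.4 -30.3  95. ]
Rtip 138.05586 u,w,z [-73.5 -78.1  95.4]
pad 117.15983 u,w,z [-75.6 -32.  117.8]
case 174.24127 u,w,z [-123.5  -53.4   72.5]
ledge 185.82495 u,w,z [ -8.  -36.7  26.5]
```

View pics/f.png

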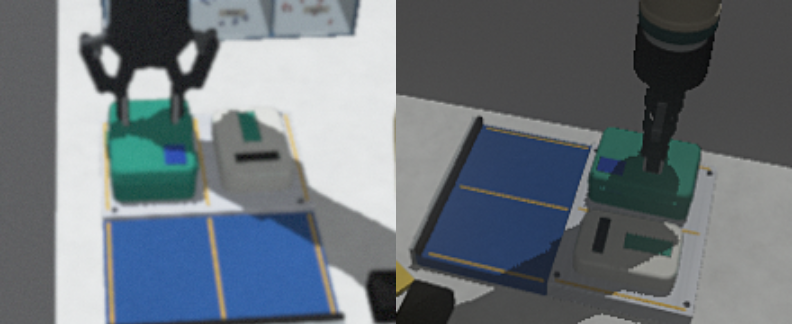

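```bash
python3 - <<'E'
from h import *
e=np.array([np.cos(np.deg2rad(104.4)),np.sin(np.deg2rad(104.4)),0]);f=np.array([-e[1],e[0],0]);S=np.array([490.2,-162.3,0])
for c in ('wrist','side','scene'):
    m=viewer.camera_model(c); im,d=viewer.get_image(c); hsv=cv2.cvtColor(im,cv2.COLOR_RGB2HSV)
    dark=(hsv[...,1]<90)&(hsv[...,2]<130); P=pts(c,d,dark,m); u,w,z=(P-S)@e,(P-S)@f,P[:,2]
    k=(abs(u+84)<25)&(abs(w+55)<60)&(z>76)
    print(c,k.sum(),'z min pct',np.round(np.percentile(z[k],[0,1,3,10]),1),'u',np.round(np.percentile(u[k&(z<110)],[2,50,98]),1),'w',np.round(np.percentile(w[k&(z<110)],[1,99]),1) )
s=ctrl.read_state(); print(s['eef_pos'],s['qpos'],s['width'])
E
```

```text
wrist 48382 z min pct [ 80.9  92.6 103.2 127.5] u [-93.5 -77.3 -73. ] w [-87.9 -18.9]
side 3154 z min pct [ 81.7  89.8 102.4 131.5] u [-78.9 -74.  -70.6] w [-86.3 -22.3]
scene 5052 z min pct [ 79.2  97.1 136.9 189. ] u [-93.9 -83.9 -72.8] w [-29.2 -18. ]
[ 564.17259391 -230.36090392   60.25937934] [ 0.15414383  0.7892929   0.3082028   1.76393359 -0.36615348  0.64520311
  0.92307781] 42.797942715400744
```

All three clouds put the fingertips at z≈80 when the reported TCP z is 60. So the tips sit about 20 mm above the reported TCP, not 19 mm below it, and they passed over the case without touching. I'll back out at this height and go 42 mm lower (tips ≈ 39), in two stages with a check.

```bash
python3 -m creep '[{"jaw":0,"xyz":[-20,0,-3],"angular":[0,0,0]},{"jaw":0,"xyz":[-45,0,-3],"angular":[0,0,0]},{"jaw":0,"xyz":[-65,0,-3],"angular":[0,0,0]},{"jaw":0,"xyz":[-79,0,-3],"angular":[0,0,0]},{"jaw":0,"xyz":[-80,0,0],"angular":[0,0,0]},{"jaw":0,"xyz":[-80,0,12],"angular":[0,0,0]},{"jaw":0,"xyz":[-80,0,24],"angular":[0,0,0]},{"jaw":0,"xyz":[-80,0,30],"angular":[0,0,0]},{"jaw":0,"xyz":[-80,0,30],"angular":[0,0,0]}]'; python3 t.py -148 -55 18
cat > tip.py <<'E'
from h import *
e=np.array([np.cos(np.deg2rad(104.4)),np.sin(np.deg2rad(104.4)),0]);f=np.array([-e[1],e[0],0]);S=np.array([490.2,-162.3,0])
p=ctrl.read_state()['eef_pos']; u0=(p-S)@e
for c in ('wrist','side'):
    m=viewer.camera_model(c); im,d=viewer.get_image(c); hsv=cv2.cvtColor(im,cv2.COLOR_RGB2HSV)
    P=pts(c,d,(hsv[...,1]<90)&(hsv[...,2]<130),m); u,w,z=(P-S)@e,(P-S)@f,P[:,2]
    k=(abs(u-u0)<16)&(abs(w+55)<40)&(z>30)
    print(c,k.sum(),'tip z',np.round(np.percentile(z[k],[0,.5,1,3]),1),'front u-u0',np.percentile(u[k]-u0,98))
E
python3 tip.py
```

```text
clock: 7.68
eef_pos: [583.6, -307.2, 29.4]
tool_rot: [-3.14, -0.001, 1.822]
force: [0.6, 0.2, 0.2]
width: 42.8
gripper_force: 0.0
t 7.675 u,w,z -163.57632276826 -54.45434116871616 29.40501177697515 F [0.6 0.2 0.2] width 42.83771700102494 q [ 0.28  0.89  0.29  1.62 -0.36  0.69  1.  ]
tool shift [15.6  0.6 11.4] rotvec [-0.001 -0.001  0.   ]
wrist 15668 tip z [50.3 53.4 55.4 60. ] front u-u0 15.676546808485137
side 1357 tip z [53.2 56.4 57.8 64.3] front u-u0 15.644085084611431
```

```bash
python3 -m creep '[{"jaw":0,"xyz":[0,0,7],"angular":[0,0,0]},{"jaw":0,"xyz":[0,0,12],"angular":[0,0,0]},{"jaw":0,"xyz":[6,0,12],"angular":[0,0,0]},{"jaw":0,"xyz":[11,0,12],"angular":[0,0,0]},{"jaw":0,"xyz":[15,0,12],"angular":[0,0,0]},{"jaw":0,"xyz":[19,0,12],"angular":[0,0,0]},{"jaw":0,"xyz":[23,0,12],"angular":[0,0,0]},{"jaw":0,"xyz":[28,0,12],"angular":[0,0,0]},{"jaw":0,"xyz":[33,0,12],"angular":[0,0,0]},{"jaw":0,"xyz":[38,0,12],"angular":[0,0,0]},{"jaw":0,"xyz":[43,0,12],"angular":[0,0,0]},{"jaw":0,"xyz":[48,0,12],"angular":[0,0,0]}]'; python3 t.py -83 -55 18;python3 look.py g wrist side
```

```text
clock: 9.28
eef_pos: [572.2, -261.3, 18.5]
tool_rot: [3.141, 0.001, 1.822]
force: [0.1, -2.2, 1.2]
width: 42.7
gripper_force: 1.0
t 9.275 u,w,z -116.3320774155538 -54.84207483681638 18.4767280767993 F [ 0.1 -2.2  1.2] width 42.693885600008464 q [ 0.22  0.87  0.28  1.72 -0.38  0.61  0.97]
tool shift [33.3  0.1  0.5] rotvec [ 0.     0.001 -0.   ]
wrist case_center 0.98 73.2 [-57.3 -54.1  90.2  91.1  90. ] min [-102.809616  -99.23593 ] max [-11.697182  -9.013619] slope deg [0.1 0.3]
side case_center 0.67 72.0 [-44.5 -56.2 121.4  90.    0.2] min [-105.14371 -101.13376] max [ 16.281887 -11.130078] slope deg [-0.3  0.3]
side cleaner_center 0.76 55.0 [-75.7  51.4 113.4  75.    1.2] min [-132.41359    13.292863] max [-18.93689   89.748985] slope deg [-0.1  0.4]
```

The case is moving now, square in its lane, with 2 N on the wrist. I'll continue over the step.

```bash
python3 -m creep '[{"jaw":0,"xyz":[7,0,0],"angular":[0,0,0]},{"jaw":0,"xyz":[14,0,0],"angular":[0,0,0]},{"jaw":0,"xyz":[21,0,0],"angular":[0,0,0]},{"jaw":0,"xyz":[28,0,0],"angular":[0,0,0]},{"jaw":0,"xyz":[35,0,0],"angular":[0,0,0]},{"jaw":0,"xyz":[42,0,0],"angular":[0,0,0]},{"jaw":0,"xyz":[48,0,0],"angular":[0,0,0]},{"jaw":0,"xyz":[54,0,0],"angular":[0,0,0]},{"jaw":0,"xyz":[61,0,0],"angular":[0,0,0]},{"jaw":0,"xyz":[68,0,0],"angular":[0,0,0]},{"jaw":0,"xyz":[75,0,0],"angular":[0,0,0]},{"jaw":0,"xyz":[82,0,0],"angular":[0,0,0]}]'; python3 t.py 0 -55 18;python3 look.py i side wrist scene
```

```text
clock: 11.08
eef_pos: [551.4, -181.1, 18.1]
tool_rot: [-3.141, -0.001, 1.822]
force: [-0.5, -1.5, -0.5]
width: 42.8
gripper_force: 0.5
t 11.075 u,w,z -33.4798665550923 -54.63763830982467 18.105381074845134 F [-0.5 -1.5 -0.5] width 42.76876939836129 q [ 0.1   0.82  0.27  1.86 -0.41  0.51  0.9 ]
tool shift [33.5  0.4  0.1] rotvec [-0.    -0.001 -0.   ]
side case_center 0.96 70.6 [ 40.8 -55.4 117.   88.5   1. ] min [-17.868937 -99.66605 ] max [ 99.8517   -11.409074] slope deg [-3.2  0.2]
side cleaner_center 0.77 55.1 [-75.3  51.3 110.9  74.6   1.5] min [-131.3867    14.22346] max [-19.49457  89.08412] slope deg [-0.3  0.1]
wrist case_center 0.78 72.4 [ 27.  -53.8  90.   89.6   0. ] min [-17.971935 -98.62418 ] max [72.0105   -9.073345] slope deg [-3.3  0.1]
wrist cleaner_center 0.85 57.5 [-68.8  52.9  94.6  74.7   1.2] min [-115.731964   14.81647 ] max [-21.1795   89.88323] slope deg [-0.   0.6]
scene case_center 0.62 70.6 [ 39.9 -54.   89.3 114.5  89.6] min [-17.077944 -98.70377 ] max [97.29454  -8.978765] slope deg [-2.9 -0.5]
scene cleaner_center 0.92 55.8 [-76.6  52.7 109.5  75.3   1.6] min [-131.61523    15.199697] max [-21.327415  91.48751 ] slope deg [-0.3 -0.2]
```

View pics/i.png

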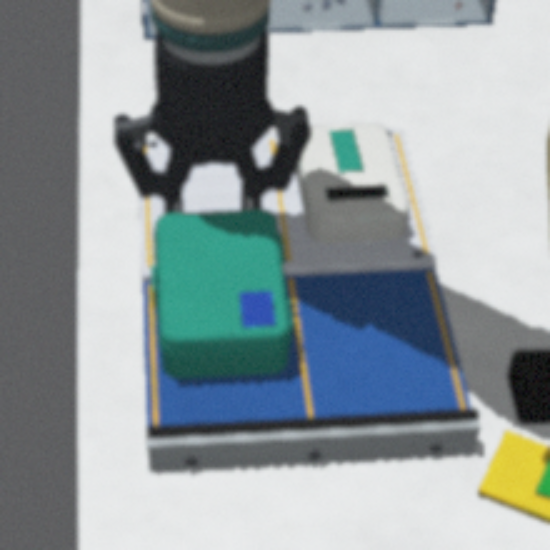

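The side view shows the case (220,290) straddling the step at about 3°, in its lane and square. The cleaner (355,185) has not moved. I'll close most of the remaining 43 mm.

```bash
python3 -m creep '[{"jaw":0,"xyz":[6,0,0],"angular":[0,0,0]},{"jaw":0,"xyz":[11,0,0],"angular":[0,0,0]},{"jaw":0,"xyz":[15,0,0],"angular":[0,0,0]},{"jaw":0,"xyz":[19,0,0],"angular":[0,0,0]},{"jaw":0,"xyz":[23,0,0],"angular":[0,0,0]},{"jaw":0,"xyz":[28,0,0],"angular":[0,0,0]},{"jaw":0,"xyz":[32,0,0],"angular":[0,0,0]},{"jaw":0,"xyz":[36,0,0],"angular":[0,0,0]},{"jaw":0,"xyz":[38,0,0],"angular":[0,0,0]},{"jaw":0,"xyz":[40,0,0],"angular":[0,0,0]},{"jaw":0,"xyz":[41,0,0],"angular":[0,0,0]}]'; python3 t.py 0 -55 18;python3 look.py j wrist side scene
```

```text
clock: 12.9
eef_pos: [541.7, -142.2, 18.3]
tool_rot: [3.141, 0.0, 1.822]
force: [0.6, -1.2, -1.2]
width: 42.3
gripper_force: 0.6
t 12.9 u,w,z 6.649426184426508 -54.83228603318558 18.32492730098375 F [ 0.6 -1.2 -1.2] width 42.293290233262695 q [ 0.04  0.81  0.27  1.92 -0.43  0.47  0.87]
tool shift [-6.6  0.2  0.3] rotvec [ 0.  0. -0.]
wrist case_center 0.6 67.3 [ 65.9 -54.4  90.2  94.7  90. ] min [ 18.523907 -99.53286 ] max [113.29201   -9.323871] slope deg [0.2 0.3]
wrist cleaner_center 0.58 55.0 [-43.8  49.3  80.9  47.3  70.7] min [-76.094666  15.560925] max [-21.14419  90.67227] slope deg [-2.9  1.9]
side case_center 0.88 66.1 [ 79.9 -56.4  89.3 118.2  89.9] min [  20.79044  -101.072205] max [139.02534 -11.70344] slope deg [-0.2  0.2]
side cleaner_center 0.62 55.3 [-75.3  51.7 113.2  75.1   1.7] min [-131.5621     12.907408] max [-18.807976  89.665985] slope deg [-0.1 -0.1]
scene case_center 0.67 66.3 [ 77.9 -51.2  85.5 114.2  88.5] min [ 21.640585 -94.90228 ] max [135.9126    -8.971485] slope deg [ 0.  -0.7]
scene cleaner_center 0.81 55.7 [-76.2  53.6  75.9 108.6  89.1] min [-130.68591    15.035668] max [-21.766533  90.94725 ] slope deg [-0.3 -0.3]
```

```bash
python3 -m creep '[{"jaw":0,"xyz":[1,0,0],"angular":[0,0,0]},{"jaw":0,"xyz":[2,0,0],"angular":[0,0,0]},{"jaw":0,"xyz":[3,0,0],"angular":[0,0,0]},{"jaw":0,"xyz":[3,0,0],"angular":[0,0,0]}]'; python3 -m creep '[{"jaw":0,"xyz":[1,0,0],"angular":[0,0,0]},{"jaw":0,"xyz":[1,0,0],"angular":[0,0,0]}]'
```

```text
clock: 13.85
eef_pos: [540.8, -139.1, 18.3]
tool_rot: [-3.141, -0.0, 1.822]
force: [-0.2, -0.5, 0.4]
width: 42.7
gripper_force: 0.4
clock: 14.1
eef_pos: [540.8, -139.0, 18.4]
tool_rot: [3.141, 0.001, 1.822]
force: [0.6, -2.4, -0.6]
width: 42.9
gripper_force: 1.5
```

```bash
python3 -m creep '[{"jaw":0,"xyz":[1,0,0],"angular":[0,0,0]},{"jaw":0,"xyz":[1,0,0],"angular":[0,0,0]}]'; python3 t.py 0 -55 18; python3 look.py k side scene
```

```text
clock: 14.35
eef_pos: [540.8, -139.0, 18.5]
tool_rot: [3.141, 0.002, 1.821]
force: [-0.0, -5.6, -0.5]
width: 42.4
gripper_force: 2.6
t 14.35 u,w,z 10.018487744775557 -54.839678001132214 18.52890456928945 F [-0.  -5.6 -0.5] width 42.445449250688675 q [ 0.03  0.8   0.27  1.92 -0.43  0.47  0.86]
tool shift [-10.    0.2   0.6] rotvec [ 0.001  0.002 -0.001]
side case_center 0.86 66.1 [ 82.6 -56.4  89.8 117.4  89.9] min [  23.877596 -101.32254 ] max [141.29626  -11.588198] slope deg [-0.3  0.3]
side cleaner_center 0.68 55.2 [-75.5  51.5 111.9  74.    1.3] min [-131.86531    13.782492] max [-18.983217  89.40552 ] slope deg [-0.2 -0.1]
scene case_center 0.83 66.4 [ 80.7 -55.   91.6 115.8  89.8] min [  22.961226 -100.88484 ] max [138.6777    -9.144197] slope deg [-0.  -0.6]
scene cleaner_center 0.65 55.7 [-76.7  51.6 109.2  76.    1.2] min [-131.30763    13.004133] max [-22.017977  90.309326] slope deg [-0.3 -0.1]
```

The TCP has stopped advancing while the force rises, so the case is against the stop. One firmer nudge to square it, then straight back and up.

```bash
python3 -m creep '[{"jaw":0,"xyz":[1,0,0],"angular":[0,0,0]},{"jaw":0,"xyz":[2,0,0],"angular":[0,0,0]},{"jaw":0,"xyz":[2,0,0],"angular":[0,0,0]}]'; python3 -m creep '[{"jaw":0,"xyz":[-3,0,0],"angular":[0,0,0]},{"jaw":0,"xyz":[-10,0,0],"angular":[0,0,0]},{"jaw":0,"xyz":[-22,0,0],"angular":[0,0,0]},{"jaw":0,"xyz":[-35,0,-10],"angular":[0,0,0]},{"jaw":0,"xyz":[-40,0,-35],"angular":[0,0,0]},{"jaw":0,"xyz":[-40,0,-75],"angular":[0,0,0]},{"jaw":0,"xyz":[-40,0,-115],"angular":[0,0,0]},{"jaw":0,"xyz":[-40,0,-135],"angular":[0,0,0]},{"jaw":0,"xyz":[-40,0,-135],"angular":[0,0,0]}]'; python3 look.py l side scene wrist
```

```text
clock: 15.02
eef_pos: [540.9, -139.0, 18.9]
tool_rot: [3.14, 0.005, 1.82]
force: [0.9, -8.0, 0.1]
width: 42.4
gripper_force: 4.2
clock: 16.15
eef_pos: [551.0, -175.3, 155.4]
tool_rot: [3.138, 0.002, 1.821]
force: [-0.6, 0.2, -0.4]
width: 42.6
gripper_force: 0.0
side case_center 0.84 66.1 [ 82.5 -56.4 118.6  89.5   0.2] min [  23.13082  -101.190544] max [141.82907  -11.527607] slope deg [-0.2  0.3]
side cleaner_center 0.88 55.0 [-76.3  51.3 112.4  75.6   2.1] min [-133.40782    13.349087] max [-19.248482  89.21454 ] slope deg [-0.1  0.4]
scene case_center 0.68 66.2 [ 80.7 -54.9  91.1 115.1  89.5] min [  23.377176 -100.46534 ] max [138.16275   -8.966139] slope deg [ 0.3 -0.5]
scene cleaner_center 0.74 55.7 [-76.4  52.1 110.   74.9   1.5] min [-131.26144    14.005469] max [-21.50649  90.4807 ] slope deg [-0.4 -0.1]
wrist case_center 0.86 67.3 [ 70.6 -54.4  90.1  97.   89.8] min [ 22.190548 -99.468666] max [119.28361   -9.393774] slope deg [0.3 0.2]
wrist cleaner_center 0.73 56.4 [-74.3  53.2 104.5  75.3   0.8] min [-126.765045   15.545575] max [-21.778719  90.87615 ] slope deg [-0.2  0.3]
```

View pics/l.png

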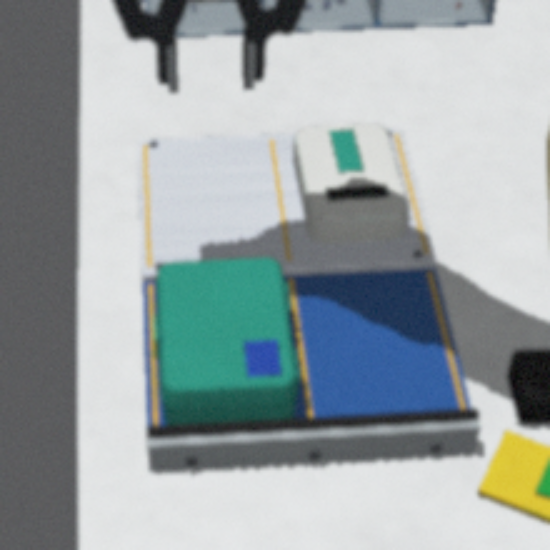

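The case (225,340) lies flat and square in its lane against the black stop (row 425). The cleaner (350,180) is where it started, and the gripper is clear of everything.

```bash
python3 -c "
from cell import ctrl
print(ctrl.finish_job())"
```

```text
the job is handed in; nothing more can be done
None
```

The green case was pushed over the step and lies flat and square against the end stop in its own lane, the white cleaner was not moved, and the job was handed in at about 16 s (the first push passed over the case without touching it because the fingertips sit about 40 mm higher than the stated tool frame puts them).

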